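Drive a dowel flush in a crank with the bench spring punch

TASK

Knock the dowel flush into the crank with the slanted spring punch: draw its knob back along the barrel until you feel the sear catch (where it catches has to be felt, and you must not crush the rubber buffer just behind it), let go so that the punch stays cocked by itself, then press the trip lever down to fire it and let the lever come back up. The shot must drive the dowel: never push it in with the knob, and leave the bottle, cassette and screwdriver where they are.

Things in the scene. Friction and masses are not known exactly. Their poses are not given: they have to be found in the camera images.
- punch: Fixed grey punch stand, base plate 260 (x) x 170 (y) x 15 mm; origin under its centre, z up, -x its front. A steel barrel 48 mm across leans 35 degrees from vertical to the front; its rear (upper) end is centred at (-13, 0, 172) mm. Column (30 x 30 mm, 360 high) at x = 112. An aluminium crank is clamped below the barrel, its arm pointing to -y as far as y = -156.
- lamp (a point): Underside centre of the stand's black lamp bar (36 mm along the stand's x, 90 along y, 25 high, 325 mm above the bench, on a thin arm from the column). It hangs straight above the knob, so the knob must be approached tilted, along the barrel.
- knob: Black round pull knob, 42 mm across, 28 mm long, on a 12 mm rod out of the barrel's rear end. Origin at its centre; z is its axis and the draw direction (up and to the stand's front, 35 degrees from vertical); y is the stand's y. At the start its centre is 48 mm behind the barrel's end. Any grip across its sides will do.
- striker (a joint): How far the striker is drawn, m: 0.008 at rest (its tip hovers 2 mm over the proud dowel), 0.060 at most; fired, it flies to 0 and springs back. The spring pulls back 0.28 N per mm from rest. Passing the sear adds up to some 7 N, then the pull drops, even to nothing, just before the catch. It catches at a reading between 0.030 and 0.050, hidden and set by hand; the buffer is met 3 to 4 mm after.
- buffer (a joint): How far the rubber buffer inside the barrel is squeezed by drawing too far, in m: 0 when free, at most 0.010. It pushes back with 4 N per mm, on top of the spring. Over 0.005 counts as crushed.
- trip (a joint): Angle of the steel trip lever in rad: 0 at rest (level), 0.45 fully down. Pressing it down 0.15 to 0.3 rad (3 to 6 N at the pad) draws the sear and fires; its spring brings it back up when let go. It is a push only: it does not move while the striker is being drawn.
- trip_pad (a point): Middle of the top face of the trip lever's flat end pad, 30 x 36 mm and 6 mm thick, 115 mm to the +y side of the barrel's axis and about 150 mm above the bench. Press it straight down 15 to 25 mm. The lever's pivot is 72 mm from this point towards the barrel.
- dowel (a joint): How far the steel dowel (10 mm across, under the striker's tip) has been driven, in m: 0 at the start, standing 6 mm proud of the crank; 0.006 when flush. It is stuck by about 4 N of friction.
- flask: Clear drinking bottle, 72 mm across, 190 mm high, standing on the bench; origin under its centre. A bystander.
- cassette: Steel bicycle cassette lying flat, a stepped cone of discs 116 mm across and 35 mm high; origin under its centre. A bystander.
- driver: Screwdriver with a black handle lying on the bench, along its own x. A bystander.

How it is judged:
By the outcome, as a careful person would: the job done as asked, in the order asked, and still so for the second after the job is handed in, with the robot touching nothing.
It also fails if it takes over 64 s, if anything falls off the work surface, if the arm or the gripper's body presses on something with over 40 N, if the wrist force passes 120 N, or if a joint passes its speed limit or range.

ROBOT

A 6-joint arm with a two-finger parallel gripper is mounted at the origin on the work surface. World frame = base frame: x ahead of the robot, y to its left, z up, the work surface at z = 0. Lengths are in m, angles in rad, forces in N, time in s.
With the tool pointing down it reaches from about 0.325 to 0.875 m from the base axis. Payload 4.4 kg.
Tool frame: the origin (TCP) lies on the centre line of the jaws, within the pads' length; the fingertips stand 19 mm ahead of it and the grasp point (between the pads) is the TCP (robot.nose_length is the distance from the TCP to the fingertips, in m); z points along the fingers, y is the line along which they close (so a half turn about z gives the same grasp; the last joint's range is limited). The gripper opens to 85 mm and grips with 20 to 120 N. Pads are 22 mm wide; open, the fingers measure 114 mm over their backs; the gripper's body (76 mm by 85 mm) begins 54 mm behind the grasp point. The pads swing forward as they close: fully open they stand 13 mm farther back than shut.
Start: joints at [1.036, 0.207, 1.542, -0, 1.393, -0.15], TCP at [0.215, 0.533, 0.25] pointing down, gripper open.
Joint ranges: [-2.73, 2.73], [-0.86, 2.22], [0.23, 2.46], [-1.11, 4.25], [0.08, 2.63], [-2.82, 2.82]. Speed limits (rad/s): [2.79, 2.79, 3.14, 3.14, 3.14, 3.14].

INTERFACE

Orientations are given as a unit quaternion [w, x, y, z].
In Python, from station import telemetry, cams, workorder, robot gives the robot as it stands.
- The arm moves only by the tool drive_tool, never from a script. Its argument "steps" is a list of rows, each a list of 6 numbers: the shift along the tool's x, y, z in cm, then the turn, a rotation vector about the tool's x, y, z in degrees. A call has 1 to 12 rows; each row is the pose to reach, as a shift and turn from the pose commanded when the call began, along the tool's axes at that moment; what a row does not reach only later rows make up. A row lasts 1/12 s, in which the tool goes at most 41.7 mm and 7.16 degrees, less where a joint would pass 70% of its speed; a pose out of reach is approached as far as the arm can. A call with a gripper value outside its range is refused whole. "jaw" is the finger opening in cm, from 0 to 8.54, set as the call begins (left out, the last holds). The fingers move at their own pace and stop on an object; "force" is the grip in N (left out, the last holds). Time passes only in rows, so rows that repeat a pose let the fingers close. It gives the time, the measured TCP pose, the force, the opening and the grip force at its end, in the units of the state.
- telemetry.get_state(): the state, without advancing time (a new reading comes with each control period).
- cams.read_camera(name): name is "side" or "top"; returns the picture (420x560x3 uint8, red, green, blue); there is no depth.
- cams.calibration(name): a dict with "camera_matrix" (3x3 intrinsics, pixels), "dist_coeffs" ([k1, k2, p1, p2, k3] as OpenCV has them; the pictures are not rectified), "view" (4x4, takes a point from world to camera coordinates). Camera axes: x right, y up, looking along -z (the intrinsics and any distortion apply to the point x, -y, -z); pixel columns grow to the right and rows downward; lengths in m; the calibration is good to about 2 mm. A picture is of the moment at which its call begins. calibration takes no time and is no camera call.
- workorder.hand_in(): hands the job in; it is judged then, once.
The state is a dict: "t": time; "qpos": joint angles; "joint_vel": joint speeds; "joint_torque": joint torques, N m; "ee_pos": TCP position; "tool_rot": TCP orientation; "contact_force": force on the tool from outside, world axes, zero at the start; "torque": the same for the moment, N m; "width": finger opening in m; "gripper_force": force on a finger pad.
Only numpy, scipy, OpenCV 4.12 (cv2) and the standard library are available. Lean on these libraries where they do the work, as an engineer would, in place of code of your own. Each camera call takes 0.05 s, during which the arm holds its last target. There are 200 camera calls.

## Working session

There is one attempt and no reset: what is moved stays moved. The work goes in short steps, Python scripts to look and compute and a tool call to move; the robot and the scene stay as the last step left them, time stands still between calls to the robot, and variables do not carry over. Pictures are saved under pics/ and viewed, at most 10 in all, crops included, and the job is handed in when it is done.

Besides the shell and the picture viewer there is one more tool, called after "Request:" as name(argument=value, ...), one argument or row to a line, values as JSON. drive_tool: Moves the arm, as the interface text tells. Its arguments: {"type":"object","properties":{"steps":{"type":"array","items":{"type":"array","items":{"type":"number"}}},"jaw":{"type":"number"},"force":{"type":"number"}},"required":["steps"]}

```bash
mkdir -p pics; ls
python3 - <<'E'
from station import telemetry, cams, workorder, robot
import cv2,numpy as np
np.set_printoptions(precision=4,suppress=True)
for n in("side","top"):
    im=cams.read_camera(n); cv2.imwrite(f"pics/{n}0.png",im[:,:,::-1])
    c=cams.calibration(n); print(n,c)
print(telemetry.get_state()); print([a for a in dir(robot) if a[0]!='_'])
E
```

```text
pics
side {'camera_matrix': array([[419.1909,   0.    , 280.9452],
       [  0.    , 419.1909, 210.5916],
       [  0.    ,   0.    ,   1.    ]]), 'dist_coeffs': array([-0.1232,  0.    ,  0.    ,  0.    ,  0.    ]), 'view': array([[ 0.8454, -0.534 ,  0.0129, -0.4283],
       [ 0.2567,  0.4274,  0.8668, -0.2988],
       [-0.4684, -0.7295,  0.4985, -1.2831],
       [ 0.    ,  0.    ,  0.    ,  1.    ]])}
top {'camera_matrix': array([[419.7338,   0.    , 284.2498],
       [  0.    , 419.7338, 205.0895],
       [  0.    ,   0.    ,   1.    ]]), 'dist_coeffs': array([0.0152, 0.    , 0.    , 0.    , 0.    ]), 'view': array([[-0.1506, -0.9886, -0.0039,  0.0385],
       [ 0.9679, -0.1482,  0.2028, -0.5192],
       [-0.2011,  0.0267,  0.9792, -1.2657],
       [ 0.    ,  0.    ,  0.    ,  1.    ]])}
{'t': 0.1, 'qpos': array([ 1.0365,  0.2074,  1.5428,  0.    ,  1.3935, -0.1505]), 'joint_vel': array([-0.001 , -0.0023, -0.0028, -0.0006,  0.0006,  0.0001]), 'joint_torque': array([ -0.0009, -38.4095, -29.2549,  -0.0004,   0.0049,  -0.    ]), 'ee_pos': array([0.215 , 0.5326, 0.2492]), 'tool_rot': array([-0.0004,  0.1907,  0.9816, -0.001 ]), 'contact_force': array([ 0.2552, -0.2227, -0.1195]), 'torque': array([ 0.022 , -0.033 ,  0.0026]), 'gripper_force': 0.0, 'width': 0.0854935622635654}
['Unreachable', 'nose_length']
```

View pics/side0.png

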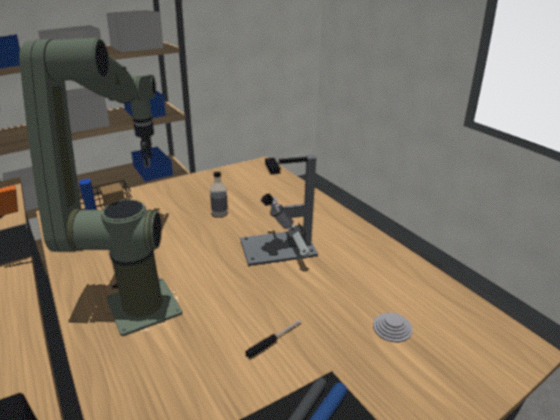

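View pics/top0.png

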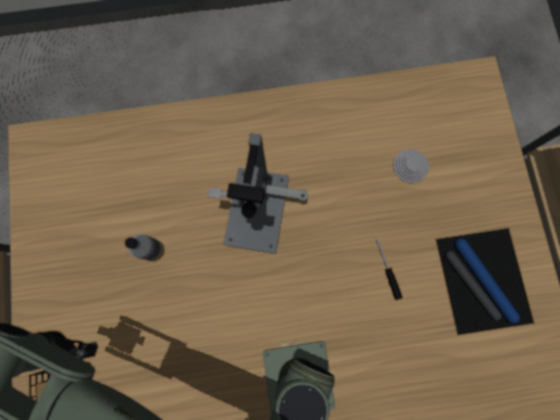

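The side view shows the stand with its plate at about (280,246), the knob at (267,200), the lamp at (273,165) and the column top at (310,160). The top view shows the plate corners at about (226,247), (276,252) and (289,174), the knob at (249,209), the trip pad at (216,193), the lamp at (246,192) and the column top at (255,139). I'll zoom in on both.

Run:
```python
import cv2,numpy as np
a=cv2.imread("pics/side0.png")[145:275,225:335]; b=cv2.imread("pics/top0.png")[125:260,200:315]
a=cv2.resize(a,None,fx=3.4,fy=3.4*1,interpolation=cv2.INTER_CUBIC);b=cv2.resize(b,None,fx=3.4,fy=3.4,interpolation=cv2.INTER_CUBIC)
h=max(a.shape[0],b.shape[0]);p=lambda i:cv2.copyMakeBorder(i,0,h-i.shape[0],0,0,0)
c=np.hstack([p(a),p(b)]);c=cv2.convertScaleAbs(c,alpha=1.5,beta=15);print(c.shape,a.shape);cv2.imwrite("pics/z0.png",c)
```

```text
(459, 765, 3) (442, 374, 3)
```

View pics/z0.png

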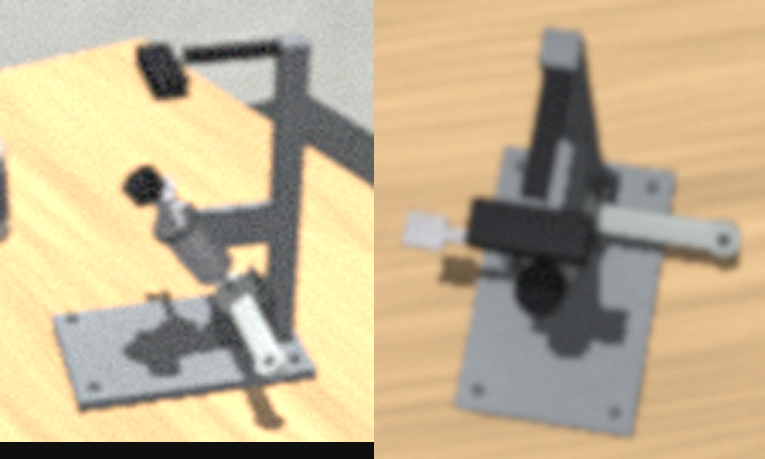

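```bash
cat > h.py <<'E'
from station import telemetry, cams
import cv2,numpy as np
from scipy.spatial.transform import Rotation as R
from scipy.optimize import least_squares
np.set_printoptions(precision=4,suppress=True)
S,C=np.sin(np.radians(35)),np.cos(np.radians(35))
def proj(n,P):
    c=cams.calibration(n);Q=(c["view"]@np.c_[P,np.ones(len(P))].T)[:3].T*[1,-1,-1]
    return cv2.projectPoints(Q,np.zeros(3),np.zeros(3),c["camera_matrix"],c["dist_coeffs"])[0][:,0]
def stand(p,P): return R.from_euler('z',p[2]).apply(P)+[p[0],p[1],0]
def rot(q): return R.from_quat(np.r_[q[1:],q[0]])
def shift(pos,M):
    "row (cm, deg) from the present pose to pos and rotation matrix M"
    s=telemetry.get_state();r=rot(s["tool_rot"])
    return np.r_[r.inv().apply(pos-s["ee_pos"])*100,(r.inv()*R.from_matrix(M)).as_rotvec(True)]
E
cat > fit.py <<'E'
from h import *
K=[-40.5,0,211.3]
T=np.array([[457,408,-130,85,15],[633,433,-130,-85,15],[675,173,130,-85,15],[504,148,130,85,15],[561,49,112,0,360],[540,287]+K],float)
D=np.array([[54,318,-130,85,15],[82,403,-130,-85,15],[315,373,130,-85,15],[294,43,112,0,360],[144,186]+K],float)
T[:,0]-=374
uv={"top":(T[:,:2]+.5)/3.4-.5+[200,125],"side":(D[:,:2]+.5)/3.4-.5+[225,145]}
P={"top":T[:,2:]/1e3,"side":D[:,2:]/1e3}
f=lambda p:np.r_[tuple((proj(n,stand(p,P[n]))-uv[n]).ravel() for n in P)]
s=least_squares(f,[.55,.1,0],loss='soft_l1');p=s.x;print(p);print(f(p).reshape(-1,2))
np.save("p.npy",p)
# trip pad from top at z=.15: pixel (428,231) zoomed
u=(np.array([428-374,231])+.5)/3.4-.5+[200,125]
g=least_squares(lambda q:(proj("top",stand(p,np.array([[q[0],q[1],.15]])))-u).ravel(),[0,.115]).x;print("pad",g)
print("knob",stand(p,np.array([K])/1e3))
for n in P: print(proj(n,stand(p,np.array([[-.040,0,.350],[-.04,.045,.325],[-.04,-.045,.325]]))))
E
python3 fit.py
```

```text
[ 0.5263  0.0497 -0.3097]
[[-1.091   0.3673]
 [ 0.0046  1.4642]
 [ 0.472  -0.4601]
 [-0.1578 -0.9129]
 [-0.1463 -0.2728]
 [ 0.4666  0.9046]
 [-0.5974 -0.6546]
 [-0.5616  0.5987]
 [ 1.563  -0.7893]
 [ 0.3797 -0.7395]
 [ 0.5562  0.8064]]
pad [0.0061 0.1129]
knob [[0.4877 0.0621 0.2113]]
[[244.0437 198.8306]
 [227.2384 198.2421]
 [262.8625 203.798 ]]
[[267.597  163.2448]
 [264.6713 164.8505]
 [270.7226 175.7533]]
```

Stand pose found: residuals are about 1 px, so a few mm. Next are the moves to the pre-grasp pose behind the knob.

```bash
cat > go.py <<'E'
from h import *
import sys
p=np.load("p.npy");Z=R.from_euler('z',p[2])
M=Z.as_matrix()@np.array([[-C,0,S],[0,1,0],[-S,0,-C]])  # tool x,y,z in columns
K=lambda d:stand(p,np.array([[-.0405-S*d,0,.2113+C*d]]))[0]
if __name__=="__main__":
    print(np.linalg.det(M)); s=telemetry.get_state();print(s["t"],s["ee_pos"])
    for d in map(float,sys.argv[1:]): print(d,K(d),shift(K(d),M))
E
python3 go.py .12 .03 0
```

```text
1.0
0.1 [0.215  0.5326 0.2492]
0.12 [0.4222 0.0831 0.3096] [-36.0431 -33.9387  -5.9795  -1.4101 -35.0073  -4.0751]
0.03 [0.4713 0.0673 0.2359] [-41.1936 -33.5415   1.3904  -1.4101 -35.0073  -4.0751]
0.0 [0.4877 0.0621 0.2113] [-42.9105 -33.4091   3.847   -1.4101 -35.0073  -4.0751]
```

Request:
drive_tool(
  steps=[
    [0,0,-4,0,0,0],
    [-2,-2,-7,0,0,0],
    [-5,-5,-9,0,-3,0],
    [-8,-8,-10,0,-6,0],
    [-11,-10.5,-10,0,-10,-1],
    [-14,-13,-10,0,-14,-2],
    [-17,-16,-10,0,-18,-3],
    [-20,-19,-10,-1,-22,-4],
    [-23,-22,-10,-1.4,-26,-4],
    [-26,-24.5,-10,-1.4,-30,-4],
    [-29,-27,-9,-1.4,-35,-4],
    [-31,-29.5,-8,-1.4,-35,-4],
  ],
  jaw=8.5,
  force=60,
)

```text
t: 1.1
ee_pos: [0.3912, 0.142, 0.3283]
tool_rot: [0.298, 0.147, 0.942, -0.046]
contact_force: [-0.7, 0.4, -1.1]
width: 0.085
gripper_force: 0.0
```

```bash
python3 go.py .12
```

```text
1.0
1.1 [0.3912 0.142  0.3283]
0.12 [0.4222 0.0831 0.3096] [-2.8008 -4.6738  4.2589  0.0238  0.1015  0.0151]
```

Request:
drive_tool(
  steps=[
    [-1.4,-2.4,2.1,0,0,0],
    [-2.8,-4.7,4.2,0,0,0],
    [-2.8,-4.7,4.2,0,0,0],
    [-2.8,-4.7,4.2,0,0,0],
  ],
)

```text
t: 1.43
ee_pos: [0.4224, 0.0819, 0.3106]
tool_rot: [0.296, 0.151, 0.942, -0.047]
contact_force: [-0.6, -0.3, 0.5]
width: 0.0847
gripper_force: 0.0
```

```bash
python3 go.py .12 0
python3 - <<'E'
from h import *
a=[]
for n,(x,y) in {"side":(205,120),"top":(195,120)}.items():
    im=cams.read_camera(n)[y:y+140,x:x+130,::-1]
    a.append(cv2.resize(im,None,fx=3,fy=3,interpolation=cv2.INTER_CUBIC))
cv2.imwrite("pics/z1.png",cv2.convertScaleAbs(np.hstack(a),alpha=1.5,beta=15))
E
```

```text
1.0
1.4333 [0.4224 0.0819 0.3106]
0.12 [0.4222 0.0831 0.3096] [ 0.103   0.1038  0.0515 -0.1812 -0.1008 -0.4298]
0.0 [0.4877 0.0621 0.2113] [ 0.082   0.1418 12.0514 -0.1812 -0.1008 -0.4298]
```

View pics/z1.png

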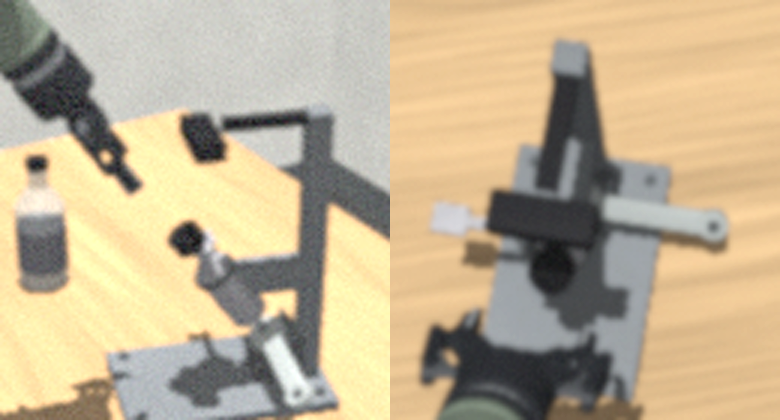

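The side view shows the fingers at (135,185) lined up with the knob at (187,238) and the barrel. In the top view the fingers are at (445,345) and (592,378), with the knob at (550,268). I'll check the lateral centring numerically.

Run:
```python
from go import *
s=telemetry.get_state();r=rot(s["tool_rot"]).as_matrix()
P=[s["ee_pos"]+r@[0,y,z] for y,z in((.05,0),(-.05,0),(.05,-.03),(-.05,-.03),(0,.12),(0,0))]
print((proj("top",np.array(P))-[195,120])*3+[390,0]); print((proj("side",np.array(P))-[205,120])*3)
print((proj("top",K(0)[None])-[195,120])*3+[390,0])
```

```text
[[465.4692 317.6085]
 [584.2791 336.6418]
 [456.8204 333.736 ]
 [578.8333 353.3345]
 [549.6226 269.3131]
 [524.7912 327.1086]]
[[118.3057 148.3605]
 [134.6681 186.0998]
 [102.6406 129.8907]
 [118.1725 166.8653]
 [187.1629 238.0961]
 [126.2333 166.6494]]
[[551.8115 269.8904]]
```

The projected grasp point matches the knob in both views, so I'll advance along the axis.

Request:
drive_tool(
  steps=[
    [0.1,0.1,3,0,0,0],
    [0.1,0.1,6,0,0,0],
    [0.1,0.1,8,0,0,0],
    [0.1,0.1,10,0,0,0],
    [0.1,0.1,11,0,0,0],
    [0.1,0.1,12,0,0,0],
    [0.1,0.1,12,0,0,0],
    [0.1,0.1,12,0,0,0],
  ],
)

```text
t: 2.2
ee_pos: [0.4876, 0.0668, 0.2127]
tool_rot: [0.297, 0.146, 0.943, -0.045]
contact_force: [-0.0, -0.1, 0.2]
width: 0.0852
gripper_force: 0.0
```

```bash
python3 go.py 0
python3 - <<'E'
from h import *
a=[]
for n,(x,y) in {"side":(205,120),"top":(195,120)}.items():
    im=cams.read_camera(n)[y:y+140,x:x+130,::-1]
    a.append(cv2.resize(im,None,fx=3,fy=3,interpolation=cv2.INTER_CUBIC))
cv2.imwrite("pics/z2.png",cv2.convertScaleAbs(np.hstack(a),alpha=1.5,beta=15))
E
```

```text
1.0
2.2 [0.4876 0.0668 0.2127]
0.0 [0.4877 0.0621 0.2113] [-0.0448 -0.4458  0.2054  0.1662 -0.0442  0.0451]
```

View pics/z2.png

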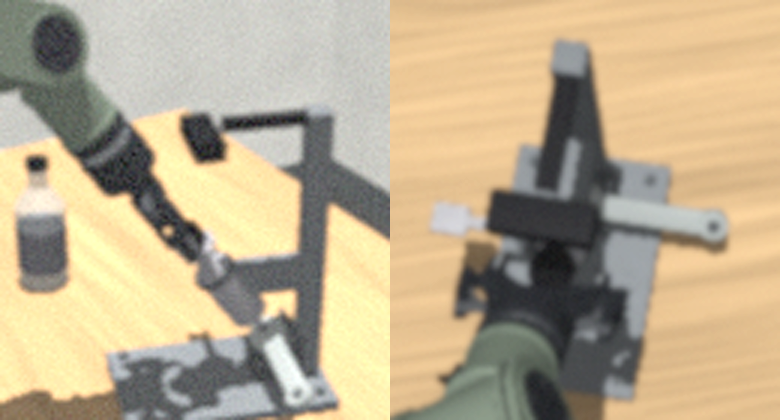

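The fingers straddle the knob at about (190,235) in the side view, clear of the lamp. I'll correct 4 mm sideways and close.

Request:
drive_tool(
  steps=[
    [0,-0.4,0.2,0,0,0],
    [0,-0.4,0.2,0,0,0],
    [0,-0.4,0.2,0,0,0],
  ],
)

```text
t: 2.55
ee_pos: [0.4877, 0.0606, 0.2119]
tool_rot: [0.298, 0.148, 0.942, -0.045]
contact_force: [-0.7, 0.1, 0.3]
width: 0.0851
gripper_force: 0.0
```

Request:
drive_tool(
  steps=[
    [0,0,0,0,0,0],
    [0,0,0,0,0,0],
    [0,0,0,0,0,0],
    [0,0,0,0,0,0],
    [0,0,0,0,0,0],
    [0,0,0,0,0,0],
    [0,0,0,0,0,0],
    [0,0,0,0,0,0],
    [0,0,0,0,0,0],
    [0,0,0,0,0,0],
  ],
  jaw=3,
  force=60,
)

```text
t: 3.38
ee_pos: [0.4896, 0.0646, 0.2128]
tool_rot: [0.3, 0.148, 0.942, -0.041]
contact_force: [2.8, 18.3, -0.8]
width: 0.0403
gripper_force: 60.3
```

```bash
cat > f.py <<'E'
from go import *
s=telemetry.get_state();a=M[:,2]
print("t",s["t"],"drawn mm",1e3*(K(0)-s["ee_pos"])@a,"F tool",M.T@s["contact_force"],"w",s["width"],s["gripper_force"])
E
python3 f.py
```

```text
t 3.3833 drawn mm 0.6201721803389065 F tool [ 2.8636 18.2968 -1.0771] w 0.040255794852250656 60.273271670448594
```

Request:
drive_tool(
  steps=[
    [0,0.2,0,0,0,0],
    [0,0.2,0,0,0,0],
    [0,0.2,0,0,0,0],
  ],
)

```text
t: 3.63
ee_pos: [0.4898, 0.065, 0.2126]
tool_rot: [0.299, 0.148, 0.942, -0.043]
contact_force: [2.6, 10.3, -0.5]
width: 0.0403
gripper_force: 60.4
```

```bash
python3 f.py
```

```text
t 3.6333 drawn mm 0.4212158215257204 F tool [ 0.8406 10.6065  0.0428] w 0.0403119439225377 60.41989313354861
```

Request:
drive_tool(
  steps=[
    [0,0.2,0,0,0,0],
    [0,0.2,-0.2,0,0,0],
    [0,0.2,-0.4,0,0,0],
    [0,0.2,-0.6,0,0,0],
    [0,0.2,-0.8,0,0,0],
    [0,0.2,-1,0,0,0],
    [0,0.2,-1,0,0,0],
    [0,0.2,-1,0,0,0],
  ],
)

```text
t: 4.3
ee_pos: [0.4845, 0.067, 0.2205]
tool_rot: [0.299, 0.148, 0.942, -0.044]
contact_force: [5.4, 6.3, -2.0]
width: 0.0405
gripper_force: 61.5
```

```bash
python3 f.py
```

```text
t 4.3 drawn mm 10.165885703159477 F tool [-1.5003  7.6915  3.4571] w 0.040472766745206085 61.47923363503651
```

Request:
drive_tool(
  steps=[
    [0,0.2,-0.2,0,0,0],
    [0,0.2,-0.4,0,0,0],
    [0,0.2,-0.6,0,0,0],
    [0,0.2,-0.8,0,0,0],
    [0,0.2,-0.9,0,0,0],
    [0,0.2,-0.9,0,0,0],
    [0,0.2,-0.9,0,0,0],
  ],
)

```text
t: 4.88
ee_pos: [0.4799, 0.069, 0.2274]
tool_rot: [0.298, 0.148, 0.942, -0.046]
contact_force: [9.0, -1.8, -5.4]
width: 0.0403
gripper_force: 62.9
```

```bash
python3 f.py
```

```text
t 4.8833 drawn mm 18.697397008411134 F tool [-4.3734  1.0122  9.6241] w 0.04031131625081441 62.86587175622117
```

Request:
drive_tool(
  steps=[
    [0,0,-0.1,0,0,0],
    [0,0,-0.1,0,0,0],
    [0,0,-0.1,0,0,0],
  ],
)

```text
t: 5.13
ee_pos: [0.4794, 0.0691, 0.2281]
tool_rot: [0.298, 0.148, 0.942, -0.046]
contact_force: [8.1, -1.0, -4.9]
width: 0.0406
gripper_force: 62.8
```

```bash
python3 f.py
```

```text
t 5.1333 drawn mm 19.557243592263003 F tool [-3.7706  1.5395  8.627 ] w 0.04059203176142643 62.83122723310953
```

Request:
drive_tool(
  steps=[
    [0,0,-0.1,0,0,0],
    [0,0,-0.1,0,0,0],
    [0,0,-0.1,0,0,0],
  ],
)

```text
t: 5.38
ee_pos: [0.4788, 0.0693, 0.229]
tool_rot: [0.298, 0.148, 0.942, -0.046]
contact_force: [5.9, -0.7, -2.4]
width: 0.0399
gripper_force: 63.0
```

```bash
python3 f.py
```

```text
t 5.3833 drawn mm 20.680167609642826 F tool [-3.3968  1.0828  5.3034] w 0.039943784004513 63.009963772346964
```

Request:
drive_tool(
  steps=[
    [0,0,-0.1,0,0,0],
    [0,0,-0.1,0,0,0],
    [0,0,-0.1,0,0,0],
  ],
)

```text
t: 5.63
ee_pos: [0.4782, 0.0695, 0.2299]
tool_rot: [0.298, 0.148, 0.942, -0.046]
contact_force: [4.9, -1.4, -1.8]
width: 0.0402
gripper_force: 63.1
```

```bash
python3 f.py
```

```text
t 5.6333 drawn mm 21.762210782868102 F tool [-3.2042  0.1295  4.3942] w 0.04020356964718521 63.0806394481624
```

Request:
drive_tool(
  steps=[
    [0,0,-0.1,0,0,0],
    [0,0,-0.1,0,0,0],
    [0,0,-0.1,0,0,0],
  ],
)

```text
t: 5.88
ee_pos: [0.4776, 0.0697, 0.2308]
tool_rot: [0.298, 0.148, 0.942, -0.046]
contact_force: [4.3, -0.9, -0.1]
width: 0.0401
gripper_force: 63.2
```

```bash
python3 f.py
```

```text
t 5.8833 drawn mm 22.861154611627803 F tool [-3.5454  0.4895  2.619 ] w 0.0400908010171923 63.2332504063379
```

Request:
drive_tool(
  steps=[
    [0,0,-0.1,0,0,0],
    [0,0,-0.1,0,0,0],
    [0,0,-0.1,0,0,0],
  ],
)

```text
t: 6.13
ee_pos: [0.4769, 0.07, 0.2319]
tool_rot: [0.298, 0.148, 0.942, -0.046]
contact_force: [2.1, -3.6, 2.2]
width: 0.0403
gripper_force: 63.5
```

```bash
python3 f.py
```

```text
t 6.1333 drawn mm 24.135229727768134 F tool [-3.7879 -2.8415 -0.0276] w 0.04032204100448451 63.51952069118852
```

Request:
drive_tool(
  steps=[
    [0,0,-0.1,0,0,0],
    [0,0,-0.1,0,0,0],
    [0,0,-0.1,0,0,0],
  ],
)

```text
t: 6.38
ee_pos: [0.4764, 0.0702, 0.2325]
tool_rot: [0.298, 0.148, 0.942, -0.046]
contact_force: [5.2, -4.3, 0.6]
width: 0.0403
gripper_force: 63.3
```

```bash
python3 f.py
```

```text
t 6.3833 drawn mm 25.005837497115426 F tool [-5.4619 -2.5224  3.1226] w 0.040261063869392044 63.31584626736003
```

Request:
drive_tool(
  steps=[
    [0,0,-0.1,0,0,0],
    [0,0,-0.1,0,0,0],
    [0,0,-0.1,0,0,0],
  ],
)

```text
t: 6.63
ee_pos: [0.4758, 0.0704, 0.2333]
tool_rot: [0.298, 0.148, 0.942, -0.046]
contact_force: [4.6, -4.3, 1.0]
width: 0.0401
gripper_force: 63.2
```

```bash
python3 f.py
```

```text
t 6.6333 drawn mm 26.007827804864267 F tool [-5.1732 -2.7168  2.4602] w 0.0400863014168838 63.23130522723659
```

Request:
drive_tool(
  steps=[
    [0,0,-0.1,0,0,0],
    [0,0,-0.1,0,0,0],
    [0,0,-0.1,0,0,0],
  ],
)

```text
t: 6.88
ee_pos: [0.4753, 0.0706, 0.2342]
tool_rot: [0.298, 0.148, 0.942, -0.046]
contact_force: [3.5, -3.8, 1.2]
width: 0.0401
gripper_force: 63.3
```

```bash
python3 f.py
```

```text
t 6.8833 drawn mm 27.079643584138196 F tool [-4.397  -2.5102  1.6025] w 0.04006072274516779 63.31683950847946
```

Request:
drive_tool(
  steps=[
    [0,0,-0.1,0,0,0],
    [0,0,-0.1,0,0,0],
    [0,0,-0.1,0,0,0],
  ],
)

```text
t: 7.13
ee_pos: [0.4749, 0.0708, 0.2347]
tool_rot: [0.298, 0.148, 0.942, -0.046]
contact_force: [8.1, -4.1, -1.6]
width: 0.0401
gripper_force: 62.9
```

```bash
python3 f.py
```

```text
t 7.1333 drawn mm 27.747132046629382 F tool [-6.4253 -1.4742  6.5013] w 0.04006901940224486 62.876508104091045
```

Request:
drive_tool(
  steps=[
    [0,0,-0.1,0,0,0],
    [0,0,-0.1,0,0,0],
    [0,0,-0.1,0,0,0],
  ],
)

```text
t: 7.38
ee_pos: [0.4744, 0.0709, 0.2355]
tool_rot: [0.298, 0.148, 0.942, -0.046]
contact_force: [7.9, -3.5, -2.9]
width: 0.0403
gripper_force: 62.8
```

```bash
python3 f.py
```

```text
t 7.3833 drawn mm 28.682904532349383 F tool [-5.4049 -0.9386  7.3305] w 0.04031772448018787 62.8411636405508
```

The pull fell to near zero and is now back on the spring, so the sear has probably caught at about 27.5 mm of draw. I'll ease back to see whether it holds.

Request:
drive_tool(
  steps=[
    [0,0,0.1,0,0,0],
    [0,0,0.1,0,0,0],
    [0,0,0.1,0,0,0],
  ],
)

```text
t: 7.63
ee_pos: [0.4749, 0.0707, 0.2347]
tool_rot: [0.298, 0.148, 0.942, -0.046]
contact_force: [8.0, -5.7, -2.6]
width: 0.0401
gripper_force: 62.9
```

```bash
python3 f.py
```

```text
t 7.6333 drawn mm 27.657025683887287 F tool [-6.1432 -2.9532  7.4665] w 0.04007852465625509 62.86830334327533
```

Request:
drive_tool(
  steps=[
    [0,0,0.1,0,0,0],
    [0,0,0.1,0,0,0],
    [0,0,0.1,0,0,0],
  ],
)

```text
t: 7.88
ee_pos: [0.4752, 0.0707, 0.2344]
tool_rot: [0.298, 0.148, 0.942, -0.046]
contact_force: [1.8, -4.0, 4.6]
width: 0.0405
gripper_force: 63.7
```

```bash
python3 f.py
```

```text
t 7.8833 drawn mm 27.230155377360372 F tool [-5.0236 -3.229  -2.1057] w 0.040533729091915154 63.71325896252529
```

At 27.2 mm the force reversed and the movement stopped, so the sear is holding. I'll release.

Request:
drive_tool(
  steps=[
    [0,0,0,0,0,0],
    [0,0,0,0,0,0],
    [0,0,0,0,0,0],
    [0,0,0,0,0,0],
    [0,0,0,0,0,0],
    [0,0,0,0,0,0],
    [0,0,0,0,0,0],
    [0,0,0,0,0,0],
  ],
  jaw=8.5,
)

```text
t: 8.55
ee_pos: [0.4747, 0.0711, 0.2334]
tool_rot: [0.297, 0.148, 0.942, -0.046]
contact_force: [-0.4, 0.7, 0.6]
width: 0.0851
gripper_force: 0.0
```

Request:
drive_tool(
  steps=[
    [0,0,-1,0,0,0],
    [0,0,-3,0,0,0],
    [0,0,-6,0,0,0],
    [0,0,-9,0,0,0],
    [0,0,-11,0,0,0],
    [0,0,-11,0,0,0],
    [0,0,-11,0,0,0],
  ],
)

```text
t: 9.13
ee_pos: [0.415, 0.0906, 0.3251]
tool_rot: [0.299, 0.148, 0.942, -0.045]
contact_force: [1.0, -0.3, 0.6]
width: 0.0851
gripper_force: 0.0
```

```bash
python3 f.py
python3 - <<'E'
from go import *
a=[]
for n,(x,y) in {"side":(205,120),"top":(195,120)}.items():
    im=cams.read_camera(n)[y:y+140,x:x+130,::-1]
    a.append(cv2.resize(im,None,fx=3,fy=3,interpolation=cv2.INTER_CUBIC))
cv2.imwrite("pics/z3.png",cv2.convertScaleAbs(np.hstack(a),alpha=1.5,beta=15))
for d in(0,.027):
    print((proj("side",K(d)[None])-[205,120])*3,(proj("top",K(d)[None])-[195,120])*3+[390,0])
E
```

```text
t 9.1333 drawn mm 137.89557299942413 F tool [-1.2101 -0.015   0.1497] w 0.08509236940037311 0.0
[[187.6686 240.4782]] [[551.8115 269.8904]]
[[174.4081 224.9456]] [[546.6698 281.8974]]
```

View pics/z3.png

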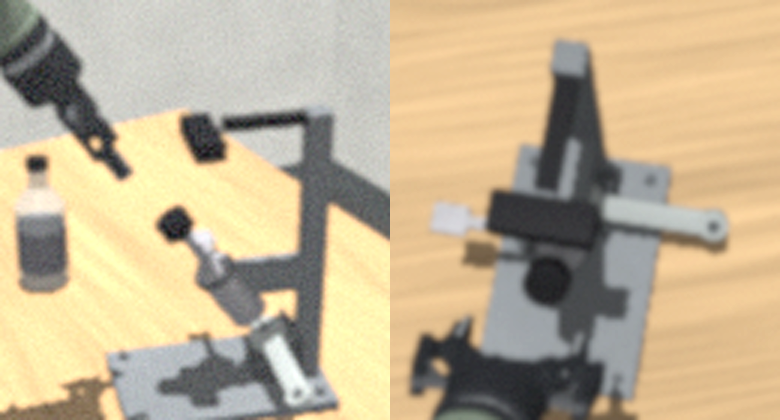

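The punch stays cocked: in the side view the knob is at (175,225), matching the 27 mm draw prediction. Next I'll move over the trip pad with the same tilt and closed fingers.

```bash
cat > t.py <<'E'
from go import *
for q in((-.08,.117,.30),(.004,.117,.22),(.004,.117,.18),(.004,.117,.15)):
    P=stand(p,np.array([q]))[0]; print(q,P,shift(P,M))
s=telemetry.get_state();print(s["t"],"stand TCP",Z.inv().apply(s["ee_pos"]-[p[0],p[1],0]),s["contact_force"])
E
python3 t.py
```

```text
(-0.08, 0.117, 0.3) [0.4858 0.1855 0.3   ] [-1.8938 11.2825  4.0571  0.0158 -0.0795 -0.1169]
(0.004, 0.117, 0.22) [0.5658 0.1599 0.22  ] [-4.2019 11.2841 15.4252  0.0158 -0.0795 -0.1169]
(0.004, 0.117, 0.18) [0.5658 0.1599 0.18  ] [-1.9121 11.2785 18.7049  0.0158 -0.0795 -0.1169]
(0.004, 0.117, 0.15) [0.5658 0.1599 0.15  ] [-0.1948 11.2743 21.1648  0.0158 -0.0795 -0.1169]
9.2333 stand TCP [-0.1189  0.0042  0.3223] [-0.352   0.8656 -0.6162]
```

Request:
drive_tool(
  steps=[
    [0,3,0,0,0,0],
    [0,6,0,0,0,0],
    [-1,9,2,0,0,0],
    [-2,11.7,4,0,0,0],
    [-2.6,11.7,7,0,0,0],
    [-3.2,11.7,10,0,0,0],
    [-3.8,11.7,13,0,0,0],
    [-4.2,11.7,15.4,0,0,0],
    [-4.2,11.7,15.4,0,0,0],
    [-4.2,11.7,15.4,0,0,0],
    [-4.2,11.7,15.4,0,0,0],
  ],
  jaw=0,
)

```text
t: 10.15
ee_pos: [0.567, 0.1639, 0.2209]
tool_rot: [0.297, 0.148, 0.942, -0.046]
contact_force: [-0.2, 0.3, 0.7]
width: 0.0002
gripper_force: 0.0
```

```bash
python3 t.py
python3 - <<'E'
from go import *
a=[]
for n,(x,y) in {"side":(205,120),"top":(195,120)}.items():
    im=cams.read_camera(n)[y:y+140,x:x+130,::-1]
    a.append(cv2.resize(im,None,fx=3,fy=3,interpolation=cv2.INTER_CUBIC))
cv2.imwrite("pics/z4.png",cv2.convertScaleAbs(np.hstack(a),alpha=1.5,beta=15))
E
```

```text
(-0.08, 0.117, 0.3) [0.4858 0.1855 0.3   ] [  2.3513  -0.4167 -11.2903  -0.0004  -0.0687  -0.1261]
(0.004, 0.117, 0.22) [0.5658 0.1599 0.22  ] [ 0.0454 -0.4115  0.0782 -0.0004 -0.0687 -0.1261]
(0.004, 0.117, 0.18) [0.5658 0.1599 0.18  ] [ 2.3357 -0.4166  3.3575 -0.0004 -0.0687 -0.1261]
(0.004, 0.117, 0.15) [0.5658 0.1599 0.15  ] [ 4.0535 -0.4203  5.8171 -0.0004 -0.0687 -0.1261]
10.15 stand TCP [0.0039 0.1211 0.2209] [-0.1558  0.2598  0.6706]
```

View pics/z4.png

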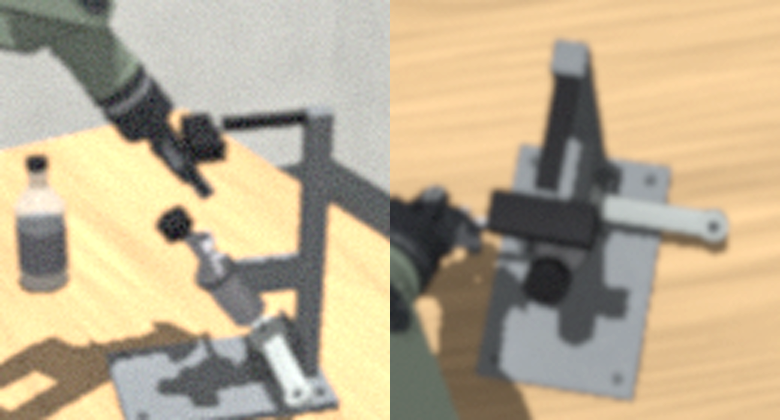

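Run:
```python
from go import *
s=telemetry.get_state();r=rot(s["tool_rot"]).as_matrix()
P=np.array([s["ee_pos"]+r@v for v in([0,0,0],[0,0,.019],[0,.02,-.03],[0,-.02,-.03],[0,0,-.06])])
print((proj("top",P)-[195,120])*3+[390,0]);print((proj("side",P)-[205,120])*3)
Q=stand(p,np.array([[.006,.113,.15],[.006,.117,.15]]));Q=np.r_[Q,P[1:2]-[0,0,.05]]
print((proj("top",Q)-[195,120])*3+[390,0])
im=cams.read_camera("top")[170:225,185:240,::-1]
cv2.imwrite("pics/z5.png",cv2.convertScaleAbs(cv2.resize(im,None,fx=10,fy=10,interpolation=cv2.INTER_CUBIC),alpha=1.8,beta=25))
```

```text
[[428.4529 199.9287]
 [433.7244 192.7945]
 [397.8983 208.2014]
 [441.7155 215.0834]
 [410.709  223.9379]]
[[200.6963 182.6963]
 [209.1741 193.0474]
 [183.4998 159.3641]
 [190.7592 172.9585]
 [173.2078 149.1447]]
[[451.4712 217.8366]
 [447.4424 217.2095]
 [442.9017 205.7383]]
```

View pics/z5.png

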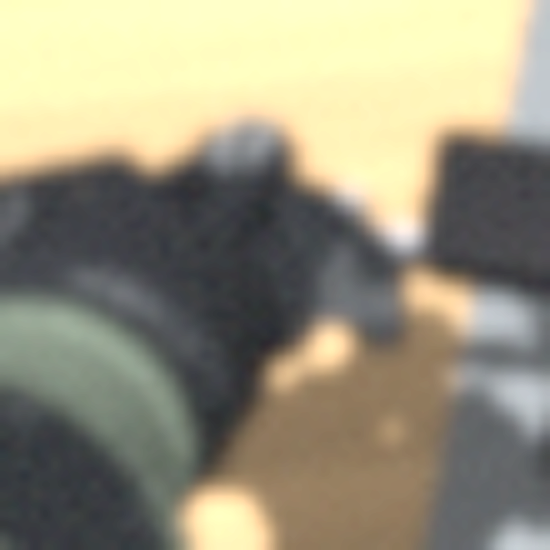

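The fingertip is seen at crop (245,140), where projected, with the pad under it at about (300,226). I'll descend straight down to just above the pad.

Request:
drive_tool(
  steps=[
    [0.8,-0.3,1.1,0,0,0],
    [1.5,-0.3,2.2,0,0,0],
    [2.3,-0.3,3.3,0,0,0],
    [2.3,-0.3,3.3,0,0,0],
    [2.3,-0.3,3.3,0,0,0],
  ],
)

```text
t: 10.72
ee_pos: [0.5661, 0.1617, 0.1819]
tool_rot: [0.297, 0.148, 0.942, -0.045]
contact_force: [-0.3, 0.2, 0.2]
width: 0.0001
gripper_force: 0.0
```

Request:
drive_tool(
  steps=[
    [0.29,0,0.41,0,0,0],
    [0.57,0,0.82,0,0,0],
    [0.57,0,0.82,0,0,0],
    [0.57,0,0.82,0,0,0],
  ],
)

```text
t: 11.05
ee_pos: [0.5666, 0.1614, 0.1717]
tool_rot: [0.297, 0.148, 0.942, -0.046]
contact_force: [-0.6, -0.8, 1.0]
width: -0.0002
gripper_force: 0.0
```

Request:
drive_tool(
  steps=[
    [0.14,0,0.2,0,0,0],
    [0.29,0,0.41,0,0,0],
    [0.29,0,0.41,0,0,0],
  ],
)

```text
t: 11.3
ee_pos: [0.5672, 0.1617, 0.167]
tool_rot: [0.298, 0.148, 0.942, -0.045]
contact_force: [-0.3, -0.3, 2.4]
width: -0.0003
gripper_force: 0.8
```

Request:
drive_tool(
  steps=[
    [0.14,0,0.2,0,0,0],
    [0.29,0,0.41,0,0,0],
    [0.29,0,0.41,0,0,0],
  ],
)

```text
t: 11.55
ee_pos: [0.5671, 0.1616, 0.1617]
tool_rot: [0.298, 0.148, 0.942, -0.045]
contact_force: [0.7, -0.1, 2.9]
width: -0.0002
gripper_force: 1.5
```

Contact made at about z = 0.171, and the lever is going down. I'll continue.

Request:
drive_tool(
  steps=[
    [0.14,0,0.2,0,0,0],
    [0.29,0,0.41,0,0,0],
    [0.29,0,0.41,0,0,0],
  ],
)

```text
t: 11.8
ee_pos: [0.5666, 0.1613, 0.1561]
tool_rot: [0.297, 0.148, 0.942, -0.046]
contact_force: [2.6, -1.4, 3.6]
width: 0.0
gripper_force: 1.3
```

Request:
drive_tool(
  steps=[
    [0.14,0,0.2,0,0,0],
    [0.29,0,0.41,0,0,0],
    [0.34,0,0.49,0,0,0],
    [0.34,0,0.49,0,0,0],
    [0.34,0,0.49,0,0,0],
  ],
)

```text
t: 12.22
ee_pos: [0.5668, 0.1614, 0.1507]
tool_rot: [0.298, 0.148, 0.942, -0.046]
contact_force: [-0.3, -2.0, 5.3]
width: 0.0001
gripper_force: 2.3
```

Run:
```python
from go import *
im=cams.read_camera("side")[175:275,225:335,::-1]
cv2.imwrite("pics/z6.png",cv2.convertScaleAbs(cv2.resize(im,None,fx=5,fy=5,interpolation=cv2.INTER_CUBIC),alpha=1.5,beta=15))
```

```text
(no output)
```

View pics/z6.png

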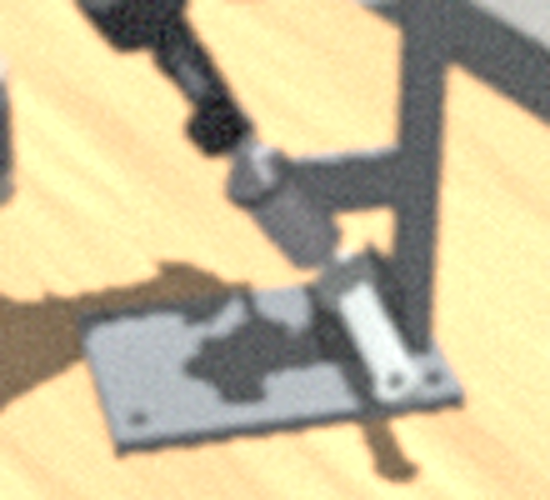

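Fired: the knob is back at crop (215,128), its rest position. I'll lift off straight up and retreat.

Request:
drive_tool(
  steps=[
    [-0.8,0,-1.1,0,0,0],
    [-1.7,0,-2.5,0,0,0],
    [-3,0,-4.3,0,0,0],
    [-4.2,0,-6,0,0,0],
    [-4.2,0,-9,0,0,0],
    [-4.2,0,-12,0,0,0],
    [-4.2,0,-15,0,0,0],
    [-4.2,0,-17,0,0,0],
    [-4.2,0,-17,0,0,0],
    [-4.2,0,-17,0,0,0],
  ],
)

```text
t: 13.1
ee_pos: [0.5059, 0.1811, 0.3139]
tool_rot: [0.297, 0.148, 0.942, -0.045]
contact_force: [0.0, 0.6, 0.0]
width: -0.0001
gripper_force: 0.0
```

Run:
```python
from go import *
a=[]
for n,(x,y) in {"side":(205,120),"top":(195,120)}.items():
    im=cams.read_camera(n)[y:y+140,x:x+130,::-1]
    a.append(cv2.resize(im,None,fx=3,fy=3,interpolation=cv2.INTER_CUBIC))
cv2.imwrite("pics/z7.png",cv2.convertScaleAbs(np.hstack(a),alpha=1.5,beta=15))
```

```text
(no output)
```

View pics/z7.png

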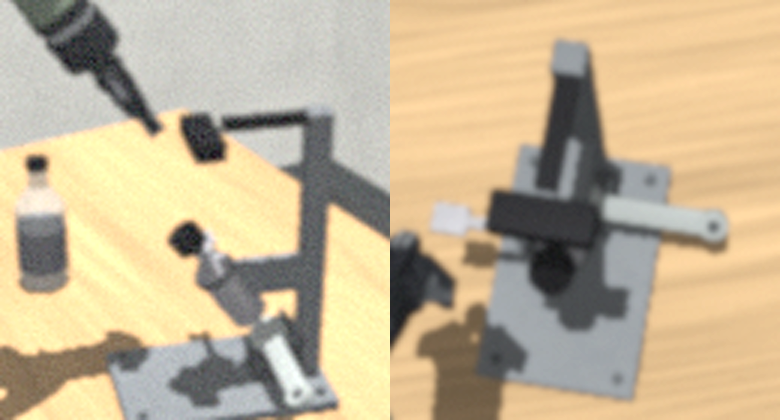

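The knob is at rest at (187,238), the pad is back up at (449,218), the bottle hasn't moved and the arm is clear. I'll hand in.

```bash
python3 -c "
from station import workorder;print(workorder.hand_in())"
```

```text
the job is handed in; nothing more can be done
None
```

Job handed in at about 13 s: the punch cocked by itself at about 27 mm of draw, fired from the trip lever, and the lever came back up; the dowel was too small to see flush in the pictures, so I did not confirm that directly.

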